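# Thumb the strip jig's jaw to its red mark

## Task

Set the strip-width jig for the next plywood blades: with a fingertip on top of the knurled steel wheel, roll it to close the gap between the sliding jaw and the fence until the jaw's black pointer stands within the width of the red gauge mark, then take the hand away. Work it by the wheel only: do not push the jaw or shift the red mark, and leave the other things on the table where they are.

Things in the scene. Friction and masses are not known exactly. Their poses are not given: they have to be found in the camera images.
- jig: Fixed plywood strip jig, base 300 x 144 x 18 mm. Origin at table height below the wheel's axle; x runs from the wheel past the jaw to the dark fence, y along the axle, z up; base from x = -60 to 240 mm. Wooden cheeks (56 mm along x, 14 mm thick, tops 82 mm above the table) flank the wheel at y = +-16 to +-30 mm. Fence face at x = 207 mm, top 68 mm above the table.
- wheel_top (a point): Topmost point of the knurled wheel, 96 mm above the table. The axle is sprung: pressed from above, wheel, guide rods and jaw sink together up to 8 mm (from about 2 N; 10 N at the bottom). Pressed down 3 to 5 mm, it rolls with a fingertip stroked along the jig's x, with little slip; several strokes of up to about 45 mm, centred over this point, are needed.
- jaw (a joint): Travel of the sliding wooden jaw (20 mm along x, 86 mm across, hung on two steel rods 11 mm clear of the base, top 65 mm above the table) in m: 0 = fully open, grows as it nears the fence, stop at 0.075. Its face stands at jig x = 120 mm + travel. It starts at 0 to 0.016.
- pointer (a point): Tip of the black pointer, 2 mm wide, on the side of the jaw (jig -y side), in line with the middle of the jaw's thickness, over the white scale, 32 mm above the table, at jig x = 110 mm + jaw travel.
- mark (a point): Gauge mark: inner end of the red rider (7 mm wide along jig x, 13 mm across, top 24 mm above the table) on the outer edge of the white scale, beside the pointer's path. It slides if pushed; leave it. Axes as the jig's. The job is done when the pointer has the same jig x as this point; it starts 18 to 56 mm fence-ward of the pointer.
- wheel: Knurled steel wheel, 68 mm diameter, 24 mm wide, axle level along the jig's y; origin at its centre, 62 mm above the table. Rolling its top towards the fence (jig +x) moves the jaw towards the fence, the other way moves it back: 12 mm of jaw per radian, so about 0.35 mm of jaw per mm of stroke. It stays where it is left.
- board: Bystander, leave it: plywood board, 150 x 100 x 6 mm; origin under it at table height.
- log: Bystander, leave it: bark-brown log piece, 48 mm across, on a white disc, 91 mm tall; origin under it at table height.
- knife: Bystander, leave it: hook knife, wooden handle, about 185 mm long; origin under it at table height.
- file: Bystander, leave it: file with black and yellow handle, 240 mm long; origin under it at table height.
- fan: Bystander, leave it: white model fan on a round white foot, about 135 mm tall; origin under it at table height.
- paint_yellow: Bystander, leave it: yellow paint bottle, 48 mm across, 130 mm tall; origin under it at table height.
- mug: Bystander, leave it: white mug, 76 mm across, 85 mm tall; origin under it at table height.

How it is judged (in metres and radians):
On the way:
1. a fingertip presses on the wheel while the gap is still wide (contact force between the fingers and wheel above 1 N and x of pointer in the frame of mark below -0.006 m), for 0.1 s.
At the end, for the whole second after the job is handed in: The jaw is at rest with its pointer within the width of the red mark (centre to centre within 2.5 mm along the jig) (x of pointer in the frame of mark between -0.0025 and 0.0025 m and velocity of joint jaw between -0.002 and 0.002 m/s); the robot touches nothing.
It fails at once if the jaw is pushed directly by the robot (contact force between any of the fingers, the arm and jaw above 1.5 N).
It fails at once if the red mark is shifted (distance of mark from where it was at the start of the episode above 0.0025 m).
It fails at once if another thing on the table is moved, lifted or knocked over (distance of any of board, log, knife, file, fan, paint_yellow, mug from where it was at the start of the episode above 0.015 m or angle between any of board, log, knife, file, fan, paint_yellow, mug's own z axis and vertical above 0.4 rad).
It also fails if it takes over 48 s, if anything falls off the work surface, if the arm or the gripper's body presses on something with over 40 N, if the wrist force passes 120 N, or if a joint passes its speed limit or range.

## Robot

A 6-joint arm with a two-finger parallel gripper is mounted at the origin on the work surface. World frame = base frame: x ahead of the robot, y to its left, z up, the work surface at z = 0. Lengths are in mm, angles in degrees, forces in N, time in s.
With the tool pointing down it reaches from about 300 to 850 mm from the base axis. Payload 4.2 kg.
Tool frame: the origin (TCP) lies midway between the tips of the shut fingers; the grasp point (between the pads) lies 19 mm behind it; y points along the fingers, z is the direction in which the jaws open and shut, and the axes are right-handed (so a half turn about y gives the same grasp; the last joint's range is limited). The gripper opens to 91 mm and grips with 3 to 60 N. Pads are 32 mm wide; open, the fingers measure 118 mm over their backs; the gripper's body (76 mm by 178 mm) begins 60 mm behind the grasp point.
Start: joints at [-64.4, 18.312, 89.639, -0, 72.044, -1.146], TCP at [258.775, -513.501, 174.976] pointing down, gripper open.
Joint ranges: [-177.97, 177.97], [-48.28, 115.42], [12.27, 149.76], [-77.06, 257.06], [2.81, 150.46], [-146.56, 146.56]. Speed limits (degrees/s): [147.25, 147.25, 180, 180, 180, 180].

## Interface

Orientations are given as [roll, pitch, yaw] about the fixed x, y, z axes, in that order (R = Rz(yaw) Ry(pitch) Rx(roll)).
In Python, from workcell import env gives the robot as it stands.
- The arm moves only by the shell command python3 -m handwheel 'ROWS' [FORCE]. ROWS is JSON, a list of rows, each a list of 3 entries, a list of its own where there are three numbers: the opening, from 0 (shut) to 1 (fully open), then the shift along the tool's x, y, z in mm, then the turn, a rotation vector about the tool's x, y, z in degrees. A call has exactly 10 rows; each row shifts and turns the commanded pose from where the row before left it, along the tool's axes as they then stand; what a row does not reach is not made up. A row lasts 1/12 s, in which the tool goes at most 41.7 mm and 7.16 degrees, less where a joint would pass 70% of its speed; a pose out of reach is approached as far as the arm can. A call is refused whole if a number of a shift passes 41.7 or a number of a turn 7.16, either way. A call with a gripper value outside its range is refused whole. The fingers move at their own pace and stop on an object; FORCE is the grip in N (left out, the last holds). Time passes only in rows, so rows that do not move let the fingers close, or fill a call up. It gives the time, the measured TCP pose, the force and the opening at its end, in the units of the state.
- env.state(): the state, without advancing time (a new reading comes with each control period).
- env.grab_frame(name): name is "scene" or "top" or "wrist"; returns the picture (420x560x3 uint8, red, green, blue); there is no depth.
- env.camera_info(name): a dict with "fx", "fy", "cx", "cy" (pixels), "k1" (the pictures are not rectified: a ray, as slopes to the right and down, at radius r is drawn at 1 + k1 r^2 times it, then the intrinsics apply), "camera_from_world" (4x4, takes a point from world to camera coordinates); the wrist camera has in their place "mount" (4x4, takes a point from camera to tool coordinates, whose origin is the TCP and whose axes are the tool frame's). Camera axes: x right, y down, z forward; pixel columns grow to the right and rows downward; lengths in mm; the calibration is good to about 2 mm. A picture is of the moment at which its call begins: read the wrist's pose just before it. camera_info takes no time and is no camera call.
- env.job_done(): hands the job in, once; it reports no verdict.
Trained networks look in the newest picture that a camera, given by its name, has taken for a name from the list of things; names that differ only in an ending like _2 or _b are one class to them, and where a whole thing is asked for, a point or a joint stands for the part that bears it (a point fixed in the world has none). Each returns a list of dicts, best first, with "p" (0 to 1); they miss things now and then, are a little off and sometimes report something else, mostly with a low value. They report only what shows in the picture. A call takes as long as a camera call.
- env.masks_of(camera, label): "region" (420x560 bool, what is visible of it) and "location" ([column, row] in pixels, amid what is visible of it).
The state is a dict: "time_s": time; "qpos": joint angles; "qvel": joint speeds; "effort": joint torques, N m; "ee_pos": TCP position; "ee_rot": TCP orientation; "force": force on the tool from outside, world axes, zero at the start; "torque": the same for the moment, N m; "gripper_width": finger opening in mm.
Only numpy, scipy, OpenCV 4.12 (cv2) and the standard library are available. Lean on these libraries where they do the work, as an engineer would, in place of code of your own. Each camera call takes 0.05 s, during which the arm holds its last target.

## Working session

There is one attempt and no reset: what is moved stays moved. The work goes in short steps, Python scripts to look and compute and a shell command to move; the robot and the scene stay as the last step left them, time stands still between calls to the robot, and variables do not carry over. Pictures are saved under pics/ and viewed, and the job is handed in when it is done.

```bash
mkdir -p pics; ls; python3 - <<'E'
from workcell import env
import cv2
s=env.state();print({k:s[k] for k in('time_s','ee_pos','ee_rot','force','gripper_width')})
for n in('scene','top','wrist'):
    f=env.grab_frame(n);cv2.imwrite(f'pics/{n}0.png',f[:,:,::-1])
    print(n,env.camera_info(n))
    for l in('wheel','jaw','mark','pointer','jig','wheel_top'):
        try:
            r=env.masks_of(n,l);print(l,[(round(q['p'],2),q['location'],int(q['region'].sum())) for q in r[:2]])
        except Exception as e:print(l,e)
E
```

```text
pics
{'time_s': 0.0, 'ee_pos': array([ 258.51998191, -512.96134111,  174.12962308]), 'ee_rot': array([-9.01009426e+01,  2.10742773e-03, -1.53253868e+02]), 'force': array([ 0.34614162, -0.58304192, -0.67589794]), 'gripper_width': 91.27358067183428}
scene {'fx': 431.7286290653804, 'fy': 431.7286290653804, 'cx': 287.72528485098326, 'cy': 202.64588467514378, 'k1': 0.027557103809982587, 'camera_from_world': array([[ 4.80998319e-01,  8.76621968e-01, -1.32114693e-02,
        -2.81656911e+02],
       [ 7.07940054e-01, -3.97244258e-01, -5.83967362e-01,
        -2.73623078e+02],
       [-5.17166798e-01,  2.71534391e-01, -8.11669623e-01,
         1.41558287e+03],
       [ 0.00000000e+00,  0.00000000e+00,  0.00000000e+00,
         1.00000000e+00]])}
wheel []
jaw [(0.85, [198.7, 207.8], 387), (0.34, [277.0, 255.7], 960)]
mark []
pointer [(0.59, [200.6, 210.8], 432), (0.37, [248.3, 220.0], 288)]
jig [(0.71, [204.4, 232.8], 5502), (0.37, [149.9, 227.3], 1789)]
wheel_top [(0.68, [200.3, 215.7], 949)]
top {'fx': 487.06877942675675, 'fy': 487.06877942675675, 'cx': 273.7272165335881, 'cy': 211.56324228
[... 565 characters left out ...]
389)]
jig [(0.71, [342.7, 256.2], 7189)]
wheel_top [(0.81, [353.7, 259.3], 1089), (0.22, [379.9, 165.6], 870)]
wrist {'fx': 299.1514490870271, 'fy': 299.1514490870271, 'cx': 276.532359921065, 'cy': 211.90739104959033, 'k1': -0.04704382769306886, 'mount': array([[ 8.44253013e-04,  9.67385052e-01,  2.53308998e-01,
        -7.05882071e+01],
       [ 6.86062752e-04, -2.53309589e-01,  9.67385022e-01,
        -2.10305983e+02],
       [ 9.99999408e-01, -6.42931851e-04, -8.77544235e-04,
        -1.91341818e+00],
       [ 0.00000000e+00,  0.00000000e+00,  0.00000000e+00,
         1.00000000e+00]])}
wheel []
jaw []
mark []
pointer []
jig [(0.66, [36.6, 30.8], 5376)]
wheel_top [(0.62, [4.7, 9.0], 203)]
```

View pics/scene0.png

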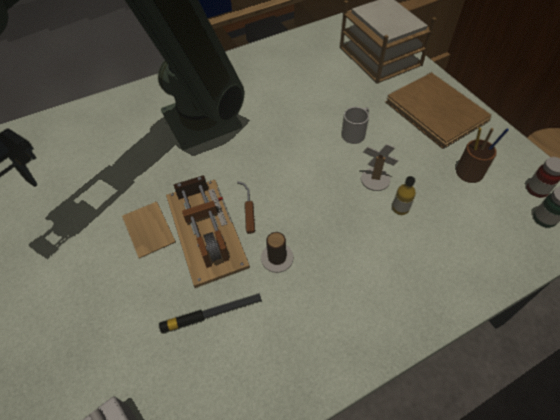

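View pics/top0.png

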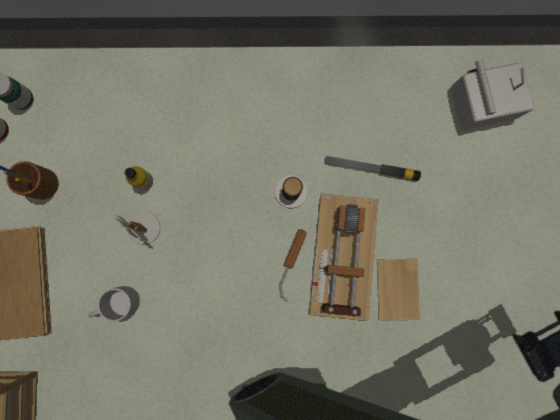

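```bash
python3 - <<'E'
import cv2
f=cv2.imread('pics/top0.png')
cv2.imwrite('pics/top0z.png',cv2.resize(f[180:330,270:420],(600,600),interpolation=cv2.INTER_CUBIC))
E
```

```text
(no output)
```

View pics/top0z.png

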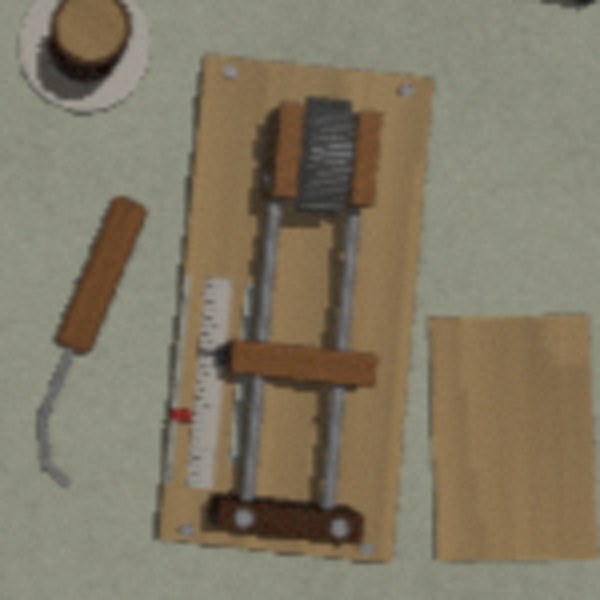

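View pics/wrist0.png

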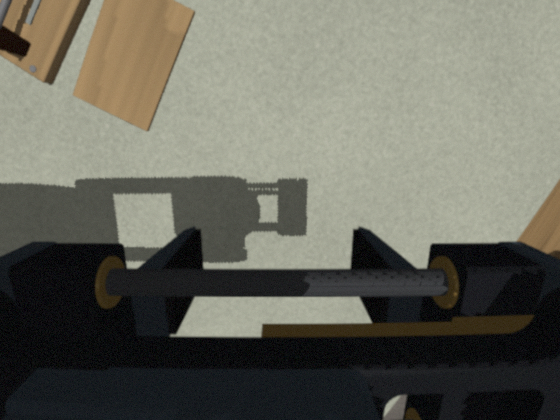

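The top view shows the jig with its wheel at the far end (≈351,218), the jaw at ≈(345,270) and the red rider at ≈(315,284). So jig +x points towards the robot. Next I'll fit its pose.

```bash
cat > h.py <<'E'
import numpy as np,cv2
from scipy.optimize import least_squares
from scipy.spatial.transform import Rotation as R
from workcell import env
def proj(P,info,T):
    P=np.atleast_2d(P);c=P@T[:3,:3].T+T[:3,3];s=c[:,:2]/c[:,2:];s=s*(1+info['k1']*(s**2).sum(1,keepdims=True))
    return s*[info['fx'],info['fy']]+[info['cx'],info['cy']]
def ray(px,info,T):
    d=(np.array(px)-[info['cx'],info['cy']])/[info['fx'],info['fy']];s=d.copy()
    for _ in range(20): s=d/(1+info['k1']*(s**2).sum())
    r=T[:3,:3].T@np.array([s[0],s[1],1]);o=-T[:3,:3].T@T[:3,3];return o,r
def at(px,z,info,T):
    o,r=ray(px,info,T);return o+r*(z-o[2])/r[2]
def wristT(s,info):
    M=np.eye(4);M[:3,:3]=R.from_euler('xyz',s['ee_rot'],degrees=True).as_matrix();M[:3,3]=s['ee_pos']
    return np.linalg.inv(M@np.array(info['mount']))
def jw(P,p):
    P=np.atleast_2d(np.array(P,float));c,s=np.cos(p[2]),np.sin(p[2])
    return np.c_[p[0]+c*P[:,0]-s*P[:,1],p[1]+s*P[:,0]+c*P[:,1],P[:,2]]
E
python3 - <<'E'
from h import *
i=env.camera_info('top');T=np.array(i['camera_from_world'])
cr=np.array([[205,55],[435,78],[390,562],[160,540], [301,118]])/4+[270,180]; 
J=np.array([[-60,-72,18],[-60,72,18],[240,72,18],[240,-72,18]])
f=lambda p:(proj(jw(J,p),i,T)-cr[:4]).ravel()
r=least_squares(f,[600,-150,3.1]);p=r.x;print(p[:2],np.degrees(p[2]),f(p).round(1))
print('wheel top px crop',(proj(jw([[0,0,96]],p),i,T)-[270,180])*4)
print('cheek tops crop',((proj(jw([[-28,-30,82],[28,-30,82],[28,30,82],[-28,30,82]],p),i,T)-[270,180])*4).round())
c=np.array([np.cos(p[2]),np.sin(p[2])])
for n,px,z in(('pointer',(212,355),32),('mark',(180,414),24),('jawL',(232,360),65),('jawR',(376,370),65)):
    w=at(np.array(px)/4+[270,180],z,i,T);d=w[:2]-p[:2];print(n,w,'jig',d@c,d@[-c[1],c[0]])
i=env.camera_info('scene');T=np.array(i['camera_from_world'])
print(proj(jw(J,p),i,T).round(), proj(jw([[0,0,96]],p),i,T))
E
```

```text
[ 500.63156202 -163.95563578] 173.47043719955383 [-0.1 -0.5  0.  -0.2  0.8  0.7 -0.6  0. ]
wheel top px crop [[332.32376435 151.284803  ]]
cheek tops crop [[282. 100.]
 [273. 195.]
 [375. 206.]
 [383. 111.]]
pointer [382.22911441 -98.93065956  32.        ] jig 125.02877858346523 -51.13894463771039
mark [346.51828737 -79.63727514  24.        ] jig 162.7019243259984 -66.24629188168888
jawL [ 380.17630102 -107.12229968   65.        ] jig 126.1367567006303 -42.76700369075988
jawR [ 373.48435468 -191.90728806   65.        ] jig 123.14389745141297 42.228991472241574
[[250. 266.]
 [193. 286.]
 [166. 195.]
 [215. 179.]] [[210.05942584 240.19960387]]
```

```bash
python3 - <<'E'
from h import *
s=env.state();d=(np.array([500.6,-164,150])-s['ee_pos'])/20
y=np.radians(s['ee_rot'][2])
for k in range(20):
    a=y+np.radians(7.1)*k;x=np.array([np.cos(a),np.sin(a)]);z=np.array([-x[1],x[0]])
    print(k,round(x@d[:2]),1,round(z@d[:2]))
E
```

```text
0 -19 1 -10
1 -20 1 -8
2 -21 1 -5
3 -21 1 -3
4 -21 1 0
5 -21 1 3
6 -21 1 5
7 -20 1 8
8 -19 1 10
9 -17 1 12
10 -16 1 14
11 -14 1 16
12 -12 1 18
13 -9 1 19
14 -7 1 20
15 -4 1 21
16 -2 1 21
17 1 1 21
18 3 1 21
19 6 1 20
```

```bash
python3 -m handwheel '[[0,[-19,1,-10],[0,-7.1,0]],[0,[-20,1,-8],[0,-7.1,0]],[0,[-21,1,-5],[0,-7.1,0]],[0,[-21,1,-3],[0,-7.1,0]],[0,[-21,1,0],[0,-7.1,0]],[0,[-21,1,3],[0,-7.1,0]],[0,[-21,1,5],[0,-7.1,0]],[0,[-20,1,8],[0,-7.1,0]],[0,[-19,1,10],[0,-7.1,0]],[0,[-17,1,12],[0,-7.1,0]]]'
python3 -m handwheel '[[0,[-16,1,14],[0,-7.1,0]],[0,[-14,1,16],[0,-7.1,0]],[0,[-12,1,18],[0,-7.1,0]],[0,[-9,1,19],[0,-7.1,0]],[0,[-7,1,20],[0,-7.1,0]],[0,[-4,1,21],[0,-7.1,0]],[0,[-2,1,21],[0,-7.1,0]],[0,[1,1,21],[0,-7.1,0]],[0,[3,1,21],[0,-7.1,0]],[0,[6,1,20],[0,-7.1,0]]]'
```

```text
time_s: 1.88
ee_pos: [381.2, -337.3, 165.0]
ee_rot: [-90.0, -0.0, -81.9]
force: [0.1, 0.1, -0.4]
gripper_width: 27.3
time_s: 2.72
ee_pos: [501.5, -162.9, 155.0]
ee_rot: [-90.0, -0.0, -10.9]
force: [0.1, -0.8, -0.9]
gripper_width: 0.5
```

```bash
cat > look.py <<'E'
import sys
from h import *
n=sys.argv[1];s=env.state();f=env.grab_frame('wrist');cv2.imwrite(f'pics/w{n}.png',f[:,:,::-1])
np.save(f'pics/w{n}.npy',np.r_[s['ee_pos'],s['ee_rot']])
print(s['time_s'],s['ee_pos'].round(1),s['ee_rot'].round(2),s['force'].round(1),s['gripper_width'],s['qpos'].round(0))
E
python3 look.py 1
```

```text
2.7167 [ 501.5 -162.9  155. ] [-9.00e+01 -2.00e-02 -1.09e+01] [ 0.1 -0.8 -0.9] 0.5141739414169489 [-19.  15.  98.  -0.  68. -98.]
```

View pics/w1.png

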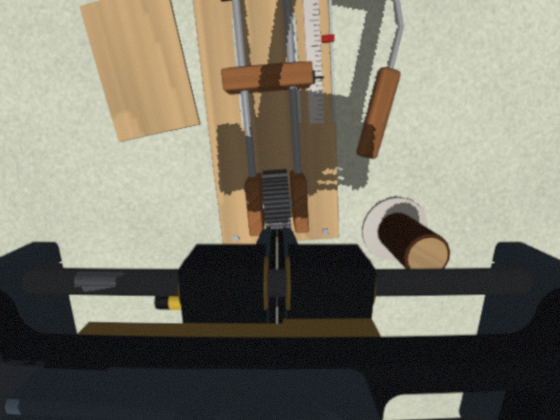

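```bash
cat >> h.py <<'E'
def cam(n):
    a=np.load(f'pics/w{n}.npy');i=env.camera_info('wrist');return i,wristT({'ee_pos':a[:3],'ee_rot':a[3:]},i)
def tojig(w,p):
    c=np.array([np.cos(p[2]),np.sin(p[2])]);d=w[:2]-p[:2];return np.array([d@c,d@[-c[1],c[0]]])
P0=[500.63,-163.96,np.radians(173.47)]
E
python3 - <<'E'
from h import *
i,T=cam(1);p=P0
pts=[[0,0,96],[207,0,68],[-60,-72,18],[-60,72,18],[-28,-30,82],[28,-30,82],[28,30,82],[-28,30,82],[125,-50,32],[162,-65,24]]
q=proj(jw(pts,p),i,T);print(q.round())
f=cv2.imread('pics/w1.png')
g=cv2.resize(f[0:260,180:400],None,fx=2.3,fy=2.3,interpolation=cv2.INTER_CUBIC)
for a in q: cv2.circle(g,tuple(((a-[180,0])*2.3).astype(int)),3,(0,255,0),1)
cv2.imwrite('pics/w1z.png',g)
g=cv2.resize(f[0:110,280:360],None,fx=5.4,fy=5.4,interpolation=cv2.INTER_CUBIC)
cv2.imwrite('pics/w1m.png',g)
E
```

```text
[[274. 214.]
 [255. -22.]
 [336. 240.]
 [220. 248.]
 [306. 235.]
 [303. 179.]
 [240. 184.]
 [246. 239.]
 [313.  79.]
 [324.  41.]]
```

View pics/w1z.png

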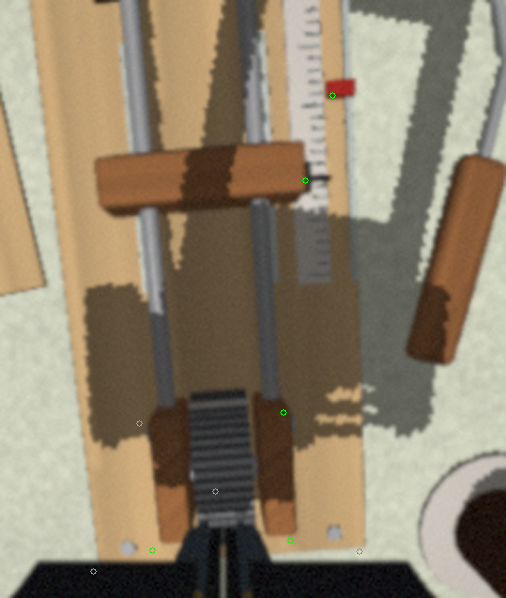

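View pics/w1m.png

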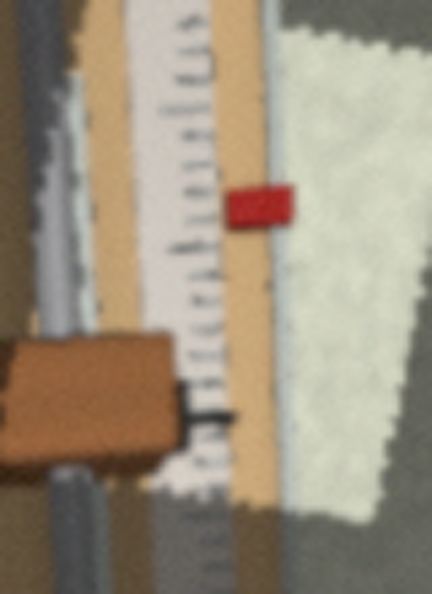

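```bash
python3 - <<'E'
from h import *
i,T=cam(1)
J=[[-60,-72,18],[-60,72,18],[28,-30,82],[-28,-30,82],[28,30,82],[-28,30,82]]
o=np.array([[363,548],[98,560],[290,397],[296,532],[150,408],[160,541]])/2.3+[180,0]
f=lambda p:(proj(jw(J,p),i,T)-o).ravel()
r=least_squares(f,P0);p=r.x;print(p[:2],np.degrees(p[2]),f(p).round(1))
for n,px,z in(('pointer',(323.5,76.9),32),('mark',(322.2,38.5),24),('markc',(328,38.3),24)):
    print(n,tojig(at(px,z,i,T),p))
for x in (110,150,190): print((proj(jw([[x,-45,18],[x,-60,32]],p),i,T)).round(1))
E
```

```text
[ 496.299162   -159.75572064] 172.37800131531077 [ 0.6 -1.2 -0.7  0.   1.2  1.9  0.4 -0.7 -1.   0.8 -0.5 -1.3]
pointer [122.15203721 -55.22171008]
mark [161.29145877 -56.12552541]
markc [161.18627715 -62.17042129]
[[312.5  91.6]
 [328.3  88.9]]
[[311.3  52.2]
 [327.5  47.8]]
[[309.9  11.2]
 [326.4   4.9]]
```

```bash
python3 -m handwheel '[[0,[0,0,0],[0,-3.5,0]],[0,[6,10,1],[0,0,0]],[0,[6,12,1],[0,0,0]],[0,[5,12,0],[0,0,0]],[0,[0,10,0],[0,0,0]],[0,[0,8,0],[0,0,0]],[0,[0,0,0],[0,0,0]],[0,[0,0,0],[0,0,0]],[0,[0,0,0],[0,0,0]],[0,[0,0,0],[0,0,0]]]'; python3 look.py 2
```

```text
time_s: 3.6
ee_pos: [518.5, -164.4, 103.6]
ee_rot: [-90.0, -0.1, -7.8]
force: [0.4, 0.2, -0.7]
gripper_width: 0.4
3.6 [ 518.5 -164.4  103.6] [-9.002e+01 -8.000e-02 -7.770e+00] [ 0.4  0.2 -0.7] 0.3948033589845553 [ -19.   19.  100.   -0.   61. -101.]
```

View pics/w2.png

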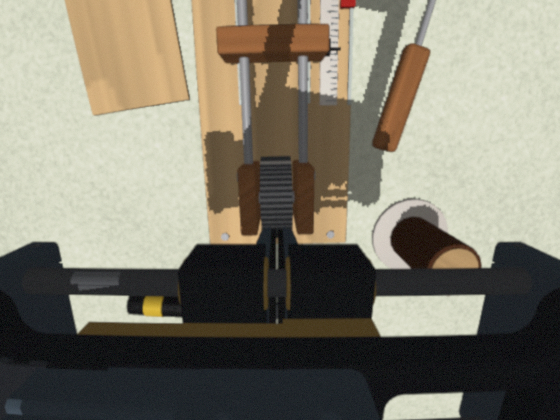

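```bash
python3 -m handwheel '[[0,[0,5,0],[0,0,0]],[0,[0,4,0],[0,0,0]],[0,[0,2.6,0],[0,0,0]],[0,[0,0,0],[0,0,0]],[0,[0,0,0],[0,0,0]],[0,[-3,0,0],[0,0,0]],[0,[-3,0,0],[0,0,0]],[0,[0,0,0],[0,0,0]],[0,[0,0,0],[0,0,0]],[0,[0,0,0],[0,0,0]]]'; python3 look.py 3
```

```text
time_s: 4.48
ee_pos: [512.3, -163.4, 91.5]
ee_rot: [-90.0, -0.0, -7.8]
force: [0.3, -0.6, -0.7]
gripper_width: 0.4
4.4833 [ 512.3 -163.4   91.5] [-9.001e+01 -3.000e-02 -7.750e+00] [ 0.3 -0.6 -0.7] 0.3659019819170091 [ -19.   19.  102.   -0.   59. -101.]
```

View pics/w3.png

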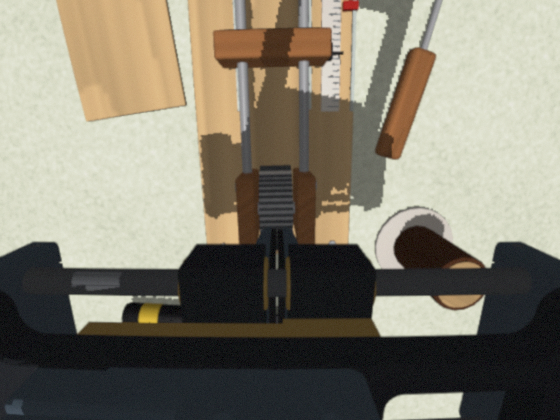

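```bash
python3 -m handwheel '[[0,[-3,0,0],[0,0,0]],[0,[-3,0,0],[0,0,0]],[0,[-4,0,0],[0,0,0]],[0,[-4,0,0],[0,0,0]],[0,[0,0,0],[0,0,0]],[0,[0,0,0],[0,0,0]],[0,[0,0,0],[0,0,0]],[0,[0,0,0],[0,0,0]],[0,[0,0,0],[0,0,0]],[0,[0,0,0],[0,0,0]]]'; python3 look.py 4
```

```text
time_s: 5.37
ee_pos: [498.5, -161.5, 91.3]
ee_rot: [-90.0, -0.0, -7.8]
force: [-0.3, 0.1, -0.2]
gripper_width: 0.2
5.3667 [ 498.5 -161.5   91.3] [-9.001e+01 -1.000e-02 -7.760e+00] [-0.3  0.1 -0.2] 0.1613093190882034 [ -19.   18.  104.   -0.   59. -101.]
```

View pics/w4.png

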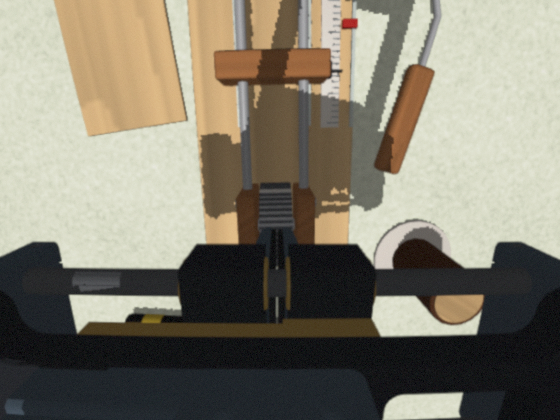

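```bash
python3 - <<'E'
from h import *
i=env.camera_info('scene');T=np.array(i['camera_from_world'])
f=env.grab_frame('scene')[:,:,::-1].copy();s=env.state();print(proj(s['ee_pos'],i,T),s['ee_pos'],s['force'])
g=cv2.resize(f[130:300,130:300],None,fx=3.5,fy=3.5,interpolation=cv2.INTER_CUBIC);cv2.imwrite('pics/s4.png',g)
f=cv2.imread('pics/w4.png');cv2.imwrite('pics/w4z.png',cv2.resize(f[150:270,200:350],None,fx=4,fy=4,interpolation=cv2.INTER_CUBIC))
i,T=cam(4);print(proj(s['ee_pos'],i,T))
E
```

```text
[[210.95409928 240.07176674]] [ 498.39705479 -161.50329758   91.30866449] [ 0.00337041  0.21767967 -0.4592314 ]
[[274.81993512 235.05907258]]
```

View pics/s4.png

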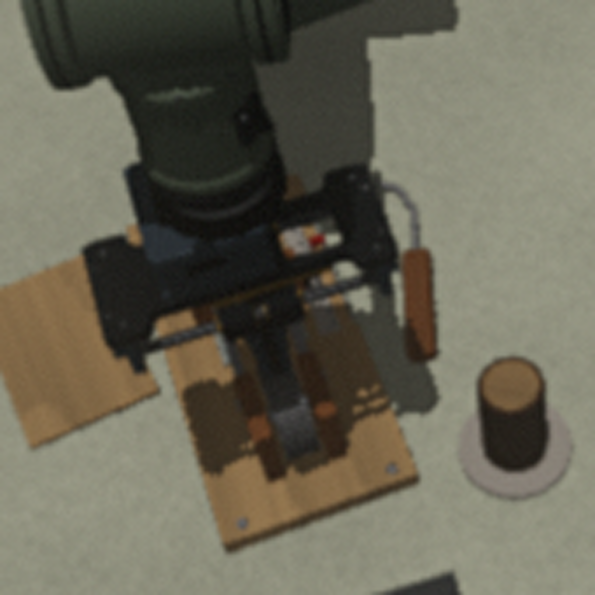

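View pics/w4z.png

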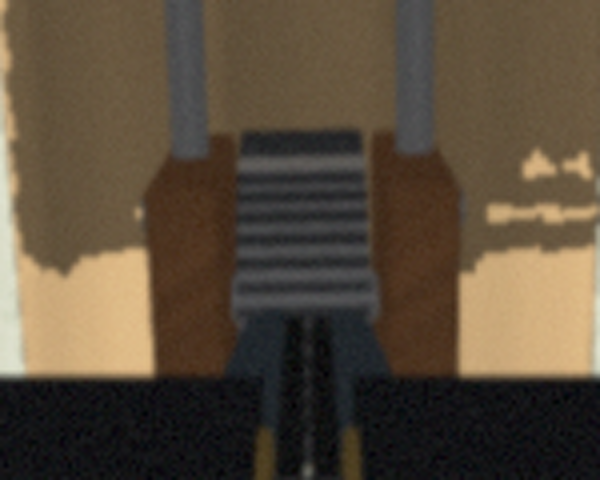

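```bash
python3 -m handwheel '[[0,[0,1,0],[0,0,0]],[0,[0,1,0],[0,0,0]],[0,[0,0.5,0],[0,0,0]],[0,[0,0,0],[0,0,0]],[0,[0,0,0],[0,0,0]],[0,[0,0,0],[0,0,0]],[0,[0,0,0],[0,0,0]],[0,[0,0,0],[0,0,0]],[0,[0,0,0],[0,0,0]],[0,[0,0,0],[0,0,0]]]'; python3 - <<'E'
from h import *
f=env.grab_frame('top')[:,:,::-1];cv2.imwrite('pics/t4.png',cv2.resize(f[180:330,270:420],(600,600),interpolation=cv2.INTER_CUBIC))
f=cv2.imread('pics/scene0.png');cv2.imwrite('pics/s0z.png',cv2.resize(f[165:295,155:255],None,fx=4.6,fy=4.6,interpolation=cv2.INTER_CUBIC))
E
```

```text
time_s: 6.3
ee_pos: [498.3, -161.5, 88.9]
ee_rot: [-90.0, -0.0, -7.8]
force: [-0.3, 0.3, -0.2]
gripper_width: 0.2
```

View pics/s0z.png

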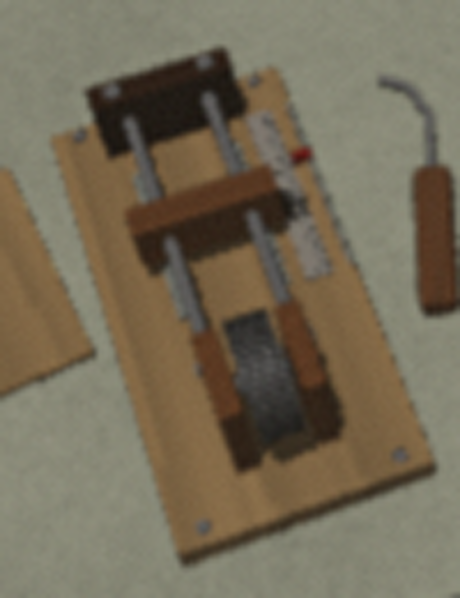

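View pics/t4.png

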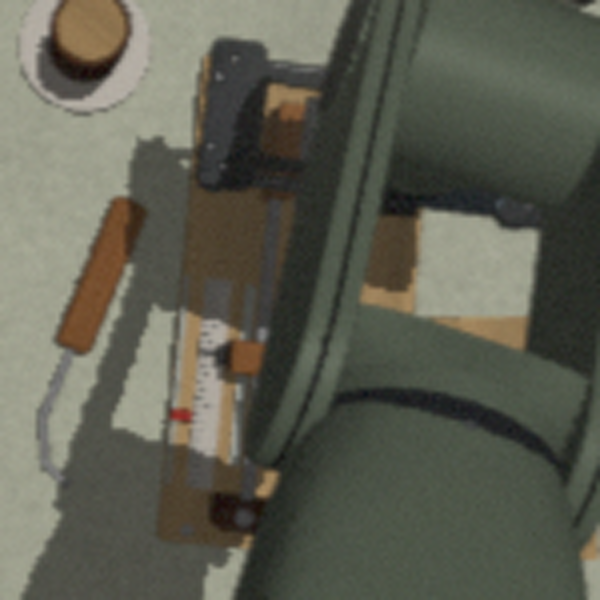

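```bash
python3 - <<'E'
from h import *
i=env.camera_info('scene');T=np.array(i['camera_from_world'])
J=[[-60,-72,18],[-60,72,18],[240,72,18],[240,-72,18],[28,-16,82],[28,-30,82],[-28,-30,82],[-28,-16,82],[28,30,82],[28,16,82],[-28,16,82],[-28,30,82]]
o=np.array([[435,467],[180,553],[55,140],[275,70],[277,305],[300,300],[327,383],[298,390],[192,338],[215,332],[242,410],[215,418]])/4.6+[155,165]
for sel in (slice(0,4),slice(4,12),slice(0,12)):
    f=lambda p:(proj(jw(J[sel],p),i,T)-o[sel]).ravel()
    r=least_squares(f,P0);p=r.x;print(p[:2],np.degrees(p[2]),f(p).round(1))
i,T=cam(4)
for p in ([496.3,-159.8,np.radians(172.4)],P0,[500,-160,np.radians(172.8)],[490,-160,np.radians(172.8)],[510,-160,np.radians(172.8)]):
  q=(proj(jw([[28,-30,18],[28,30,18],[28,-30,82],[28,30,82],[0,12,96],[0,-12,96],[34,12,62],[34,-12,62],[24,12,86],[24,-12,86]],p),i,T)-[200,150])*4
  print(p,q.round().tolist())
E
```

```text
[ 501.58507228 -163.24315996] 173.3816251494325 [ 0.4 -0.6 -0.3  1.3 -0.8 -0.4  0.8 -0.7]
[ 500.33586355 -163.40689377] 172.02292002440225 [-0.7  0.5 -0.2 -0.2  0.2  0.2  0.9  0.6 -0.5 -0.9  0.1 -1.4  0.   0.5
  0.1  0.6]
[ 500.69400651 -163.41992878] 173.23275366156562 [ 0.1 -0.7 -0.6  0.9 -0.8 -0.7  0.9 -0.9 -0.9  0.5 -0.4 -0.2  0.4  0.
  1.1  0.5 -0.6 -0.5 -0.  -1.1  0.3  0.6  0.5  0.9]
[496.3, -159.8, np.float64(3.0089476304382243)] [[432.0, 119.0], [180.0, 119.0], [467.0, 169.0], [146.0, 171.0], [241.0, 337.0], [373.0, 336.0], [247.0, 122.0], [366.0, 122.0], [241.0, 196.0], [372.0, 195.0]]
[500.63, -163.96, np.float64(3.0276226534345634)] [[414.0, 136.0], [164.0, 142.0], [445.0, 192.0], [125.0, 199.0], [222.0, 363.0], [353.0, 361.0], [226.0, 147.0], [345.0, 144.0], [220.0, 222.0], [350.0, 220.0]]
[500, -160, np.float64(3.0159289474462017)] [[432.0, 133.0], [181.0, 136.0], [467.0, 188.0], [147.0, 191.0], [243.0, 357.0], [374.0, 355.0], [247.0, 141.0], [366.0, 139.0], [242.0, 216.0], [372.0, 214.0]]
[490, -160, np.float64(3.0159289474462017)] [[427.0, 92.0], [175.0, 94.0], [461.0, 135.0], [138.0, 139.0], [234.0, 305.0], [368.0, 303.0], [240.0, 92.0], [360.0, 90.0], [234.0, 163.0], [365.0, 161.0]]
[510, -160, np.float64(3.0159289474462017)] [[437.0, 174.0], [188.0, 176.0], [472.0, 239.0], [156.0, 242.0], [251.0, 407.0], [381.0, 406.0], [254.0, 189.0], [372.0, 187.0], [250.0, 267.0], [379.0, 266.0]]
```

```bash
python3 look.py 5; python3 - <<'E'
from h import *
f=cv2.imread('pics/w5.png');cv2.imwrite('pics/w5z.png',cv2.resize(f[0:270,200:380],None,fx=2.2,fy=2.2,interpolation=cv2.INTER_CUBIC))
s=env.state();print(s['force'],s['torque'],s['effort'])
cv2.imwrite('pics/w5y.png',cv2.resize(f[170:270,220:330],None,fx=6,fy=6,interpolation=cv2.INTER_CUBIC))
E
```

```text
6.35 [ 498.3 -161.5   88.9] [-9.001e+01 -1.000e-02 -7.760e+00] [-0.9 -0.4 -0.2] 0.3230079884735286 [ -19.   18.  104.   -0.   58. -101.]
[-0.64353147 -0.29139307  0.39872867] [ 0.05790414 -0.14121937 -0.01259381] [ 9.39461606e-04 -3.79867530e+01 -2.03831434e+01 -4.34818037e-02
  6.84399437e-02 -8.25637414e-06]
```

View pics/w5y.png

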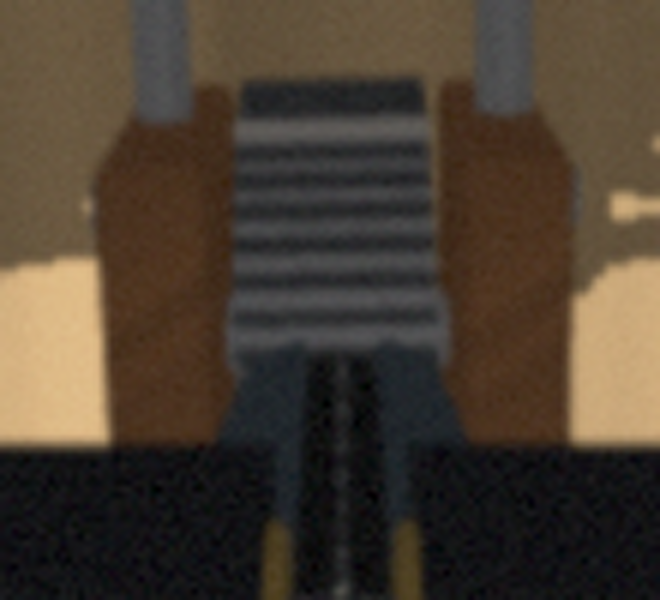

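View pics/w5z.png

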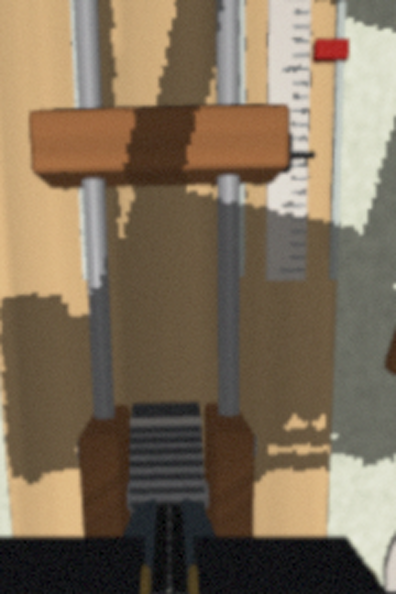

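```bash
python3 -m handwheel '[[0,[0,0.5,0],[0,0,0]],[0,[0,0.5,0],[0,0,0]],[0,[0,0.5,0],[0,0,0]],[0,[0,0.5,0],[0,0,0]],[0,[0,0,0],[0,0,0]],[0,[-2,0,0],[0,0,0]],[0,[-3,0,0],[0,0,0]],[0,[-3,0,0],[0,0,0]],[0,[0,0,0],[0,0,0]],[0,[0,0,0],[0,0,0]]]'; python3 look.py 6; python3 - <<'E'
from h import *
f=cv2.imread('pics/w6.png')
cv2.imwrite('pics/w6z.png',cv2.resize(f[0:270,200:380],None,fx=2.2,fy=2.2,interpolation=cv2.INTER_CUBIC))
f=env.grab_frame('scene')[:,:,::-1]
g=cv2.resize(f[200:270,170:260],None,fx=7,fy=7,interpolation=cv2.INTER_CUBIC)
i=env.camera_info('scene');T=np.array(i['camera_from_world']);s=env.state()
M=R.from_euler('xyz',s['ee_rot'],degrees=True).as_matrix()
a=np.radians(np.arange(0,181,10));c=np.c_[34*np.cos(a),0*a,62+34*np.sin(a)]
for P,k in((s['ee_pos']+np.array([[x,0,z] for x in(-16,16) for z in(-13,13)]+[[0,0,0]])@M.T,(0,255,0)),(jw(c+[0,12,0],P0),(0,0,255)),(jw(c-[0,12,0],P0),(255,0,255))):
    for q in proj(P,i,T): cv2.circle(g,tuple(((q-[170,200])*7).astype(int)),3,k,-1)
cv2.imwrite('pics/s6.png',g)
E
```

```text
time_s: 7.23
ee_pos: [490.2, -160.4, 86.9]
ee_rot: [-90.0, -0.0, -7.8]
force: [0.6, -0.7, -0.4]
gripper_width: 0.2
7.2333 [ 490.2 -160.4   86.9] [-9.00e+01 -1.00e-02 -7.76e+00] [ 0.6 -0.7 -0.4] 0.22999317248519446 [ -19.   17.  105.   -0.   58. -102.]
```

View pics/w6z.png

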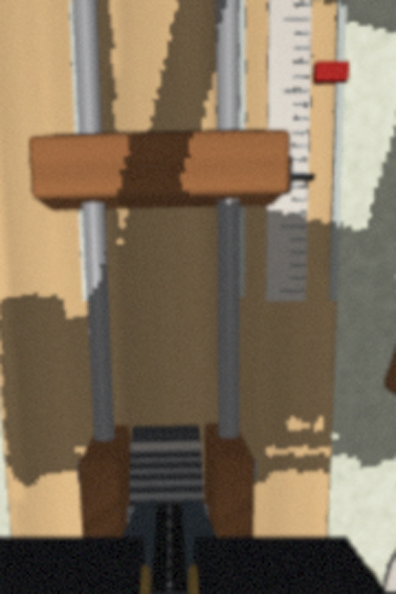

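View pics/s6.png

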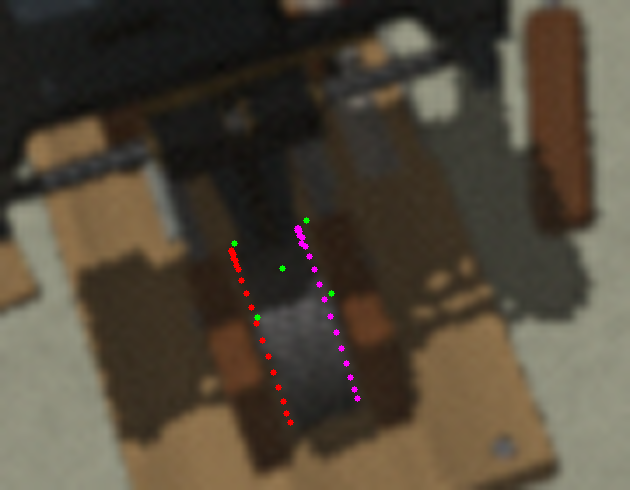

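```bash
python3 -m handwheel '[[0,[3,0,0],[0,0,0]],[0,[4,0,0],[0,0,0]],[0,[4,0,0],[0,0,0]],[0,[0,0,0],[0,0,0]],[0,[0,0.5,0],[0,0,0]],[0,[0,0.5,0],[0,0,0]],[0,[0,0.5,0],[0,0,0]],[0,[0,0,0],[0,0,0]],[0,[0,0,0],[0,0,0]],[0,[0,0,0],[0,0,0]]]'; python3 look.py 7
```

```text
time_s: 8.17
ee_pos: [501.2, -161.9, 85.4]
ee_rot: [-90.0, -0.0, -7.8]
force: [0.5, 0.7, -0.7]
gripper_width: 0.4
8.1667 [ 501.2 -161.9   85.4] [-90.    -0.    -7.76] [ 0.5  0.7 -0.7] 0.4278209429456718 [ -19.   18.  104.   -0.   58. -101.]
```

```bash
python3 - <<'E'
from h import *
f=cv2.imread('pics/w7.png')
cv2.imwrite('pics/w7y.png',cv2.resize(f[150:270,210:340],None,fx=5,fy=5,interpolation=cv2.INTER_CUBIC))
i,T=cam(7);s=env.state();M=R.from_euler('xyz',s['ee_rot'],degrees=True).as_matrix()
for z in (0,10,20,30): print(z,((proj(s['ee_pos']+np.array([[x,-z,w] for x in(-16,-5,0) for w in(-13,13)])@M.T,i,T)-[210,150])*5).round().tolist())
f=env.grab_frame('scene')[:,:,::-1];cv2.imwrite('pics/s7.png',cv2.resize(f[200:270,170:260],None,fx=7,fy=7,interpolation=cv2.INTER_CUBIC))
E
```

```text
0 [[234.0, 322.0], [413.0, 322.0], [236.0, 394.0], [412.0, 394.0], [236.0, 426.0], [411.0, 426.0]]
10 [[230.0, 341.0], [417.0, 341.0], [231.0, 416.0], [416.0, 416.0], [232.0, 449.0], [415.0, 449.0]]
20 [[225.0, 361.0], [421.0, 361.0], [226.0, 440.0], [420.0, 439.0], [227.0, 474.0], [419.0, 474.0]]
30 [[219.0, 384.0], [425.0, 384.0], [221.0, 466.0], [424.0, 466.0], [222.0, 502.0], [423.0, 502.0]]
```

View pics/w7y.png

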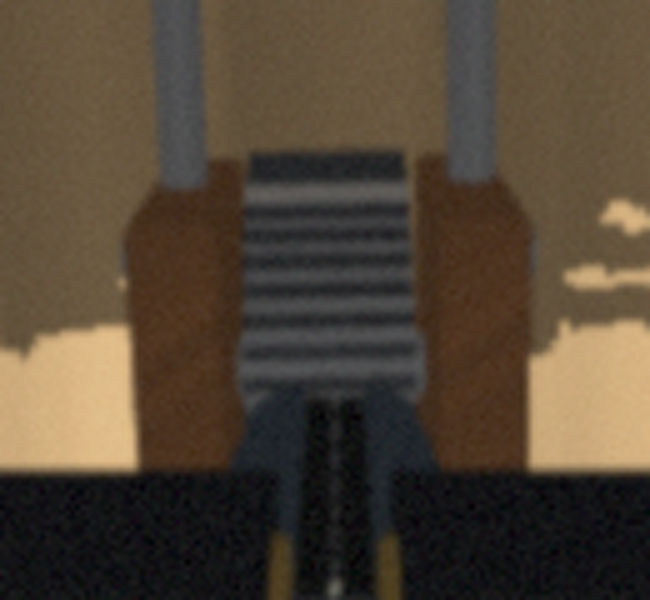

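View pics/s7.png

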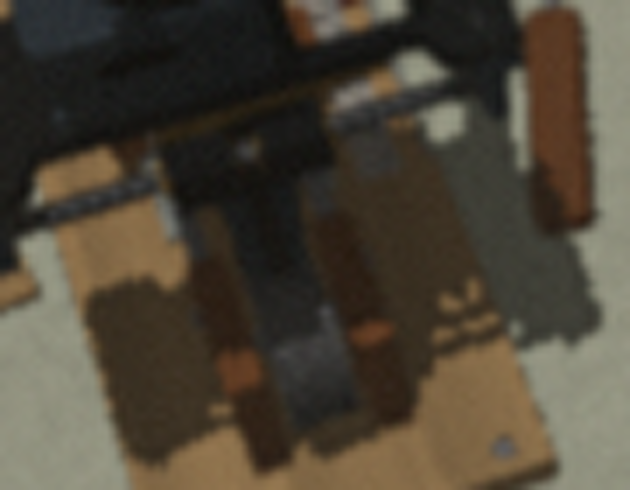

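```bash
python3 -m handwheel '[[0,[0,0.5,0],[0,0,0]],[0,[0,0.5,0],[0,0,0]],[0,[0,0.5,0],[0,0,0]],[0,[0,0.5,0],[0,0,0]],[0,[0,0.5,0],[0,0,0]],[0,[0,0.5,0],[0,0,0]],[0,[0,0,0],[0,0,0]],[0,[0,0,0],[0,0,0]],[0,[0,0,0],[0,0,0]],[0,[0,0,0],[0,0,0]]]'
```

```text
time_s: 9.1
ee_pos: [501.3, -161.9, 82.4]
ee_rot: [-90.0, -0.0, -7.8]
force: [-0.3, 0.6, -0.3]
gripper_width: 0.6
```

```bash
python3 look.py 8; python3 - <<'E'
from h import *
f=cv2.imread('pics/w8.png')
cv2.imwrite('pics/w8y.png',cv2.resize(f[150:270,210:340],None,fx=5,fy=5,interpolation=cv2.INTER_CUBIC))
f=env.grab_frame('scene')[:,:,::-1];cv2.imwrite('pics/s8.png',cv2.resize(f[200:270,170:260],None,fx=7,fy=7,interpolation=cv2.INTER_CUBIC))
f=cv2.imread('pics/scene0.png');cv2.imwrite('pics/s0f.png',cv2.resize(f[110:200,0:60],None,fx=6,fy=6,interpolation=cv2.INTER_CUBIC))
E
```

```text
9.1 [ 501.3 -161.9   82.4] [-9.001e+01 -1.000e-02 -7.750e+00] [-0.3  0.6 -0.3] 0.5990555904795134 [ -19.   19.  104.   -0.   58. -101.]
```

View pics/w8y.png

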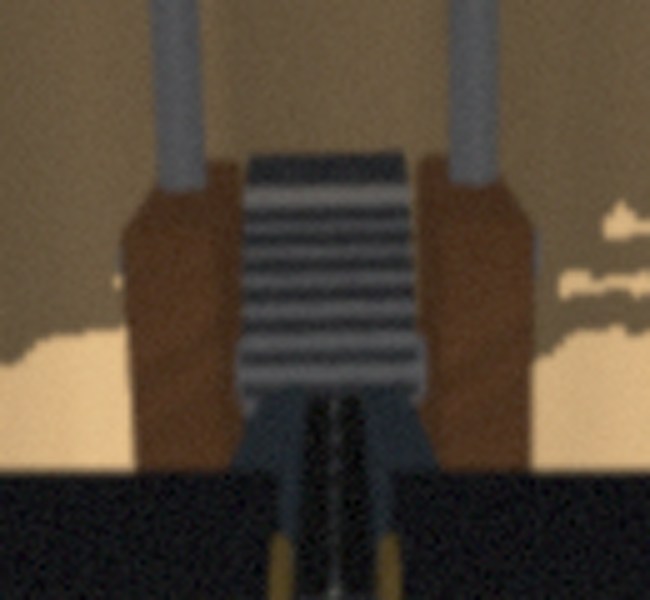

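View pics/s8.png

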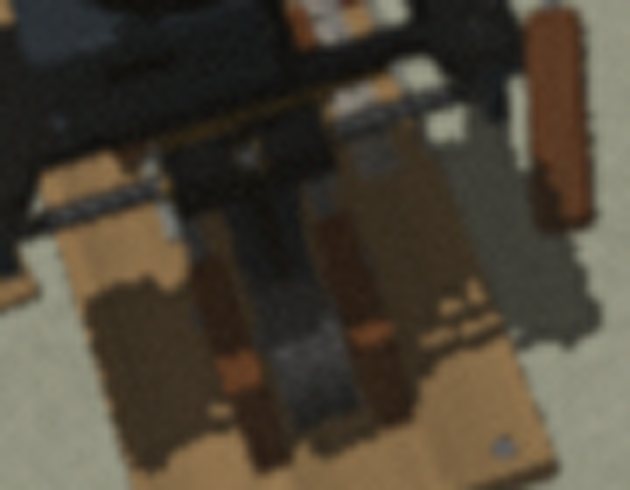

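View pics/s0f.png

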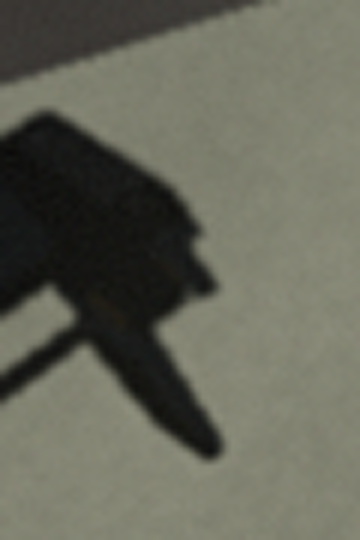

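```bash
python3 - <<'E'
from h import *
i=env.camera_info('scene');T=np.array(i['camera_from_world'])
M=R.from_euler('xyz',[-90.1,0,-153.25],degrees=True).as_matrix();e=np.array([258.5,-513,174.1])
for w in(-59,-46,46,59):
  for y in (0,-20,-40):
    print(w,y,((proj(e+np.array([0,y,w])@M.T,i,T)[0])-[0,110]).round(1)*6)
E
```

```text
-59 0 [264.6 484.2]
-59 -20 [240. 453.]
-59 -40 [214.2 420.6]
-46 0 [236.4 505.8]
-46 -20 [211.2 475.2]
-46 -40 [184.8 442.8]
46 0 [ 26.4 669.6]
46 -20 [ -3.6 639.6]
46 -40 [-34.8 609. ]
59 0 [ -4.8 694.2]
59 -20 [-36.  664.2]
59 -40 [-67.8 633.6]
```

```bash
python3 - <<'E'
from h import *
i,T=cam(8);o,r=ray([275.5,227.5],i,T);a=np.load('pics/w8.npy')
M=R.from_euler('xyz',a[3:],degrees=True).as_matrix()
i2=env.camera_info('scene');T2=np.array(i2['camera_from_world'])
for y in(10,0,-10,-20,-30,-40):
    # along wrist ray where tool y = y
    ro=M.T@(o-a[:3]);rd=M.T@r;t=(y-ro[1])/rd[1];P=ro+t*rd
    print(y,P.round(1),((proj(a[:3]+M@P,i2,T2)[0]-[170,200])*7).round(), 'rear edge',((proj(a[:3]+M@(P*[-1,1,1]),i2,T2)[0]-[170,200])*7).round())
E
```

```text
10 [-2.8 10.   0.5] [297. 308.] rear edge [301. 321.]
0 [-5.9  0.   0.5] [290. 286.] rear edge [299. 314.]
-10 [ -9.1 -10.    0.6] [283. 264.] rear edge [297. 307.]
-20 [-12.3 -20.    0.6] [276. 241.] rear edge [295. 299.]
-30 [-15.5 -30.    0.6] [269. 219.] rear edge [293. 292.]
-40 [-18.6 -40.    0.7] [262. 195.] rear edge [291. 284.]
```

```bash
python3 -m handwheel '[[0,[0,0.5,0],[0,0,0]],[0,[0,0.5,0],[0,0,0]],[0,[0,0.5,0],[0,0,0]],[0,[0,0.5,0],[0,0,0]],[0,[0,0.5,0],[0,0,0]],[0,[0,0.5,0],[0,0,0]],[0,[0,0,0],[0,0,0]],[0,[0,0,0],[0,0,0]],[0,[0,0,0],[0,0,0]],[0,[0,0,0],[0,0,0]]]'; python3 look.py 9;python3 - <<'E'
from h import *
f=cv2.imread('pics/w9.png')
cv2.imwrite('pics/w9y.png',cv2.resize(f[150:270,210:340],None,fx=5,fy=5,interpolation=cv2.INTER_CUBIC))
E
```

```text
time_s: 10.03
ee_pos: [501.3, -161.9, 79.4]
ee_rot: [-90.0, -0.0, -7.8]
force: [-0.1, 0.9, 0.5]
gripper_width: 0.2
10.0333 [ 501.3 -161.9   79.4] [-9.001e+01 -1.000e-02 -7.750e+00] [-0.1  0.9  0.5] 0.2227284299032257 [ -19.   19.  104.   -0.   57. -101.]
```

View pics/w9y.png

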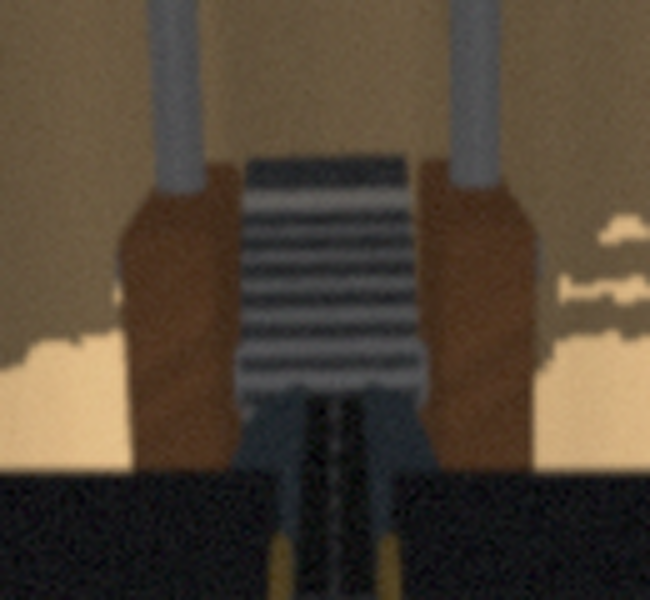

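```bash
python3 -m handwheel '[[0,[0,0.5,0],[0,0,0]],[0,[0,0.5,0],[0,0,0]],[0,[0,0.5,0],[0,0,0]],[0,[0,0.5,0],[0,0,0]],[0,[0,0.5,0],[0,0,0]],[0,[0,0.5,0],[0,0,0]],[0,[0,0.5,0],[0,0,0]],[0,[0,0.5,0],[0,0,0]],[0,[0,0,0],[0,0,0]],[0,[0,0,0],[0,0,0]]]'; python3 look.py 10;python3 - <<'E'
from h import *
f=cv2.imread('pics/w10.png')
cv2.imwrite('pics/w10y.png',cv2.resize(f[150:270,210:340],None,fx=5,fy=5,interpolation=cv2.INTER_CUBIC))
E
```

```text
time_s: 10.92
ee_pos: [501.2, -161.9, 75.3]
ee_rot: [-90.0, 0.0, -7.8]
force: [0.4, -0.6, -0.3]
gripper_width: 0.2
10.9167 [ 501.2 -161.9   75.3] [-90.     0.    -7.76] [ 0.4 -0.6 -0.3] 0.24970745948989628 [ -19.   19.  104.   -0.   57. -101.]
```

View pics/w10y.png

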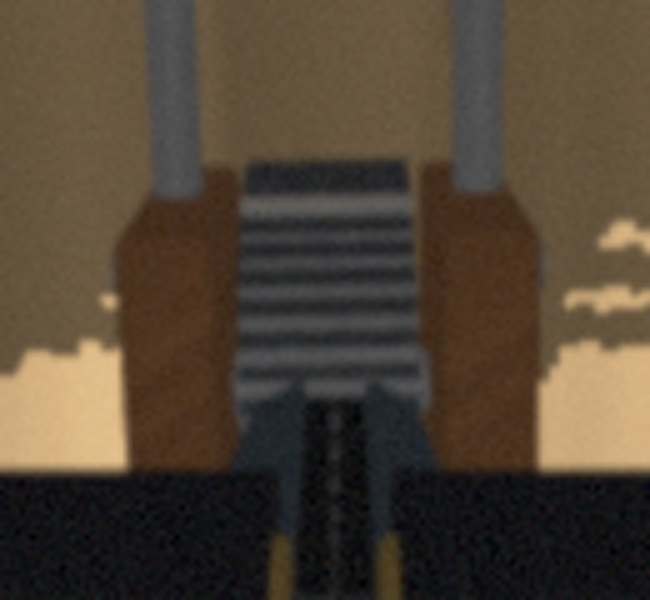

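```bash
python3 - <<'E'
from h import *
def gam(f,k=2.4): return (255*(f/255.)**(1/k)).astype(np.uint8)
f=env.grab_frame('scene')[:,:,::-1];cv2.imwrite('pics/s10.png',gam(cv2.resize(f[195:270,165:265],None,fx=7,fy=7,interpolation=cv2.INTER_CUBIC)))
f=cv2.imread('pics/w10.png')
cv2.imwrite('pics/w10g.png',gam(cv2.resize(f[150:350,190:370],None,fx=3,fy=3,interpolation=cv2.INTER_CUBIC),3))
f=cv2.imread('pics/w1.png')
cv2.imwrite('pics/w1g.png',gam(cv2.resize(f[150:350,190:370],None,fx=3,fy=3,interpolation=cv2.INTER_CUBIC),3))
E
```

```text
(no output)
```

View pics/s10.png

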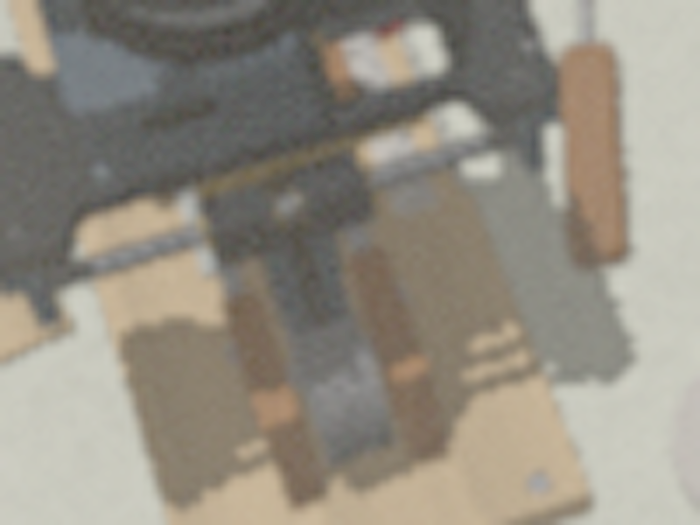

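View pics/w10g.png

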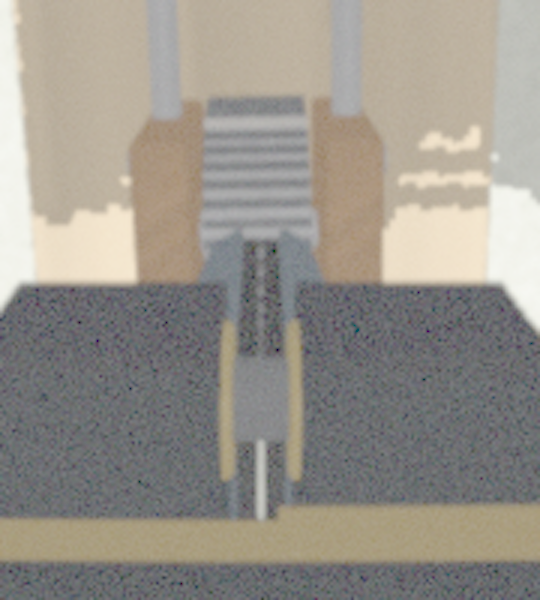

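View pics/w1g.png

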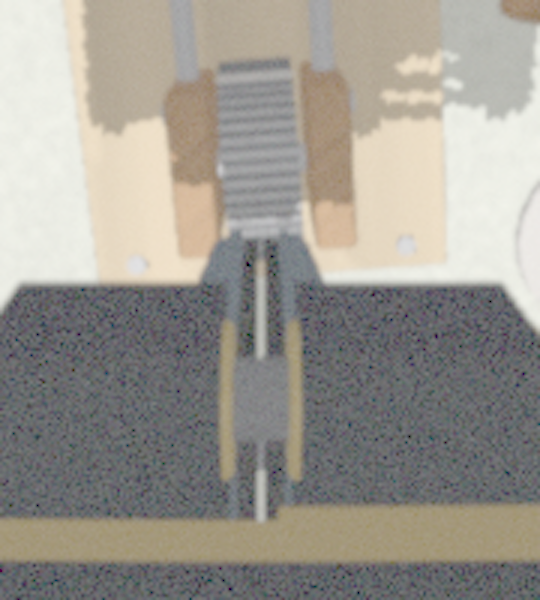

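```bash
python3 - <<'E'
from h import *
a=np.load('pics/w10.npy');M=R.from_euler('xyz',a[3:],degrees=True).as_matrix()
i2=env.camera_info('scene');T2=np.array(i2['camera_from_world'])
for y in(0,-10,-15,-20,-25,-30,-40):
    print(y,[((proj(a[:3]+M@np.array([x,y,0]),i2,T2)[0]-[165,195])*7).round().tolist() for x in(0,5,10,16)])
print('apex',((proj(jw([[0,0,96],[0,0,88]],[500.6,-163.6,np.radians(173.2)]),i2,T2)-[165,195])*7).round())
i,T=cam(10)
print('apex wrist g',((proj(jw([[0,0,96],[0,12,96],[0,-12,96],[20,0,89.5],[34,0,62]],[500.6,-162.6,np.radians(172.6)]),i,T)-[190,150])*3).round())
E
```

```text
0 [[331.0, 346.0], [335.0, 357.0], [339.0, 369.0], [343.0, 383.0]]
-10 [[327.0, 331.0], [330.0, 343.0], [334.0, 355.0], [339.0, 369.0]]
-15 [[324.0, 324.0], [328.0, 335.0], [332.0, 347.0], [337.0, 361.0]]
-20 [[322.0, 316.0], [326.0, 328.0], [330.0, 340.0], [334.0, 354.0]]
-25 [[320.0, 309.0], [324.0, 320.0], [327.0, 332.0], [332.0, 347.0]]
-30 [[317.0, 301.0], [321.0, 313.0], [325.0, 325.0], [330.0, 339.0]]
-40 [[313.0, 286.0], [317.0, 298.0], [320.0, 310.0], [325.0, 324.0]]
apex [[316. 316.]
 [320. 328.]]
apex wrist g [[250. 283.]
 [197. 284.]
 [304. 283.]
 [250. 190.]
 [250. 108.]]
```

Brightening the pictures settles it: the real fingertips end about 22–28 mm above the nominal TCP, so they're still just above the wheel. I'll keep going down and watch the force.

```bash
python3 -m handwheel '[[0,[0,0.6,0],[0,0,0]],[0,[0,0.6,0],[0,0,0]],[0,[0,0.6,0],[0,0,0]],[0,[0,0.6,0],[0,0,0]],[0,[0,0.6,0],[0,0,0]],[0,[0,0.5,0],[0,0,0]],[0,[0,0.5,0],[0,0,0]],[0,[0,0,0],[0,0,0]],[0,[0,0,0],[0,0,0]],[0,[0,0,0],[0,0,0]]]'
```

```text
time_s: 11.85
ee_pos: [501.3, -161.9, 71.4]
ee_rot: [-90.0, -0.0, -7.8]
force: [-0.2, -0.2, 0.7]
gripper_width: 0.5
```

```bash
python3 -m handwheel '[[0,[0,0.6,0],[0,0,0]],[0,[0,0.6,0],[0,0,0]],[0,[0,0.6,0],[0,0,0]],[0,[0,0.6,0],[0,0,0]],[0,[0,0.6,0],[0,0,0]],[0,[0,0,0],[0,0,0]],[0,[0,0,0],[0,0,0]],[0,[0,0,0],[0,0,0]],[0,[0,0,0],[0,0,0]],[0,[0,0,0],[0,0,0]]]';python3 look.py 11;python3 - <<'E'
from h import *
def gam(f,k=2.4): return (255*(f/255.)**(1/k)).astype(np.uint8)
f=env.grab_frame('scene')[:,:,::-1];cv2.imwrite('pics/s11.png',gam(cv2.resize(f[195:270,165:265],None,fx=7,fy=7,interpolation=cv2.INTER_CUBIC)))
f=cv2.imread('pics/w11.png')
cv2.imwrite('pics/w11g.png',gam(cv2.resize(f[150:350,190:370],None,fx=3,fy=3,interpolation=cv2.INTER_CUBIC),3))
E
```

```text
time_s: 12.68
ee_pos: [501.3, -161.9, 68.4]
ee_rot: [-90.0, -0.0, -7.8]
force: [-0.1, 0.5, 0.4]
gripper_width: 0.3
12.6833 [ 501.3 -161.9   68.4] [-9.001e+01 -1.000e-02 -7.750e+00] [-0.1  0.5  0.4] 0.33065642581894056 [ -19.   19.  105.   -0.   56. -101.]
```

View pics/s11.png

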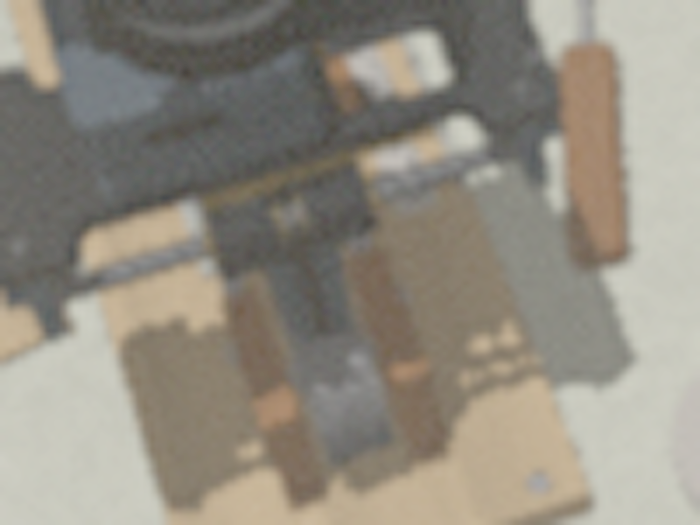

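View pics/w11g.png

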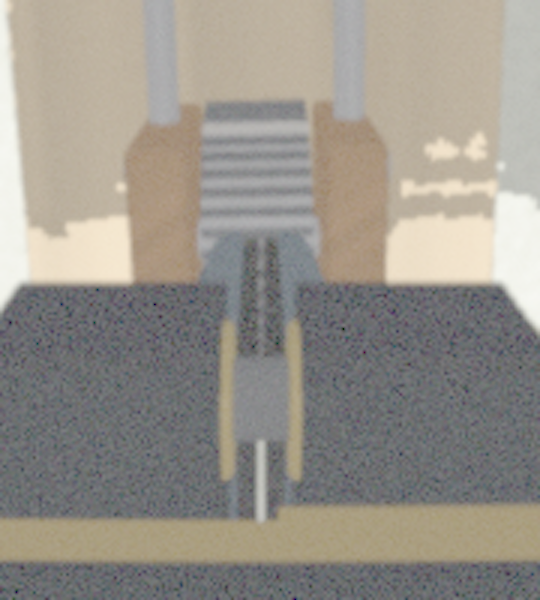

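```bash
python3 -m handwheel '[[0,[0,0.7,0],[0,0,0]],[0,[0,0.7,0],[0,0,0]],[0,[0,0.7,0],[0,0,0]],[0,[0,0.7,0],[0,0,0]],[0,[0,0.7,0],[0,0,0]],[0,[0,0.5,0],[0,0,0]],[0,[0,0,0],[0,0,0]],[0,[0,0,0],[0,0,0]],[0,[0,0,0],[0,0,0]],[0,[0,0,0],[0,0,0]]]'
```

```text
time_s: 13.62
ee_pos: [501.3, -161.9, 64.4]
ee_rot: [-90.0, -0.0, -7.8]
force: [0.3, -0.8, 0.2]
gripper_width: 0.1
```

```bash
python3 -m handwheel '[[0,[0,0.7,0],[0,0,0]],[0,[0,0.7,0],[0,0,0]],[0,[0,0.7,0],[0,0,0]],[0,[0,0.7,0],[0,0,0]],[0,[0,0.7,0],[0,0,0]],[0,[0,0.5,0],[0,0,0]],[0,[0,0,0],[0,0,0]],[0,[0,0,0],[0,0,0]],[0,[0,0,0],[0,0,0]],[0,[0,0,0],[0,0,0]]]';python3 look.py 12;python3 - <<'E'
from h import *
def gam(f,k=2.4): return (255*(f/255.)**(1/k)).astype(np.uint8)
f=env.grab_frame('scene')[:,:,::-1];cv2.imwrite('pics/s12.png',gam(cv2.resize(f[195:270,165:265],None,fx=7,fy=7,interpolation=cv2.INTER_CUBIC)))
f=cv2.imread('pics/w12.png')
cv2.imwrite('pics/w12g.png',gam(cv2.resize(f[0:270,190:370],None,fx=2.2,fy=2.2,interpolation=cv2.INTER_CUBIC),3))
E
```

```text
time_s: 14.45
ee_pos: [501.3, -161.9, 60.4]
ee_rot: [-90.0, -0.0, -7.8]
force: [0.0, -0.6, -0.5]
gripper_width: 0.2
14.45 [ 501.3 -161.9   60.4] [-9.001e+01 -1.000e-02 -7.760e+00] [ 0.  -0.6 -0.5] 0.23213484886512809 [ -19.   20.  105.   -0.   55. -101.]
```

View pics/s12.png

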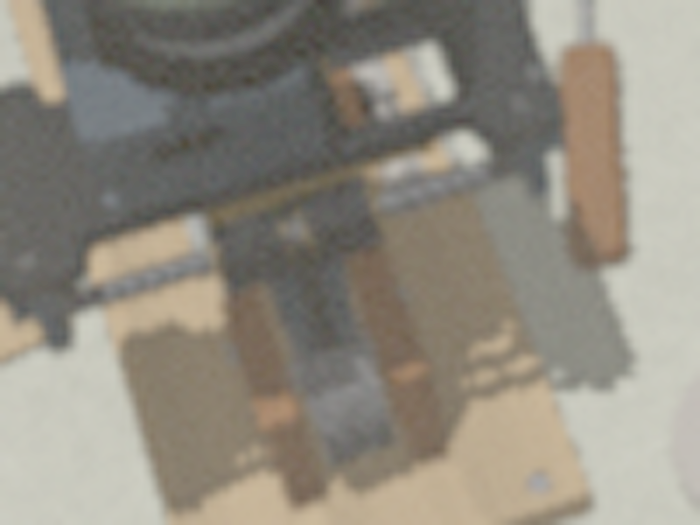

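View pics/w12g.png

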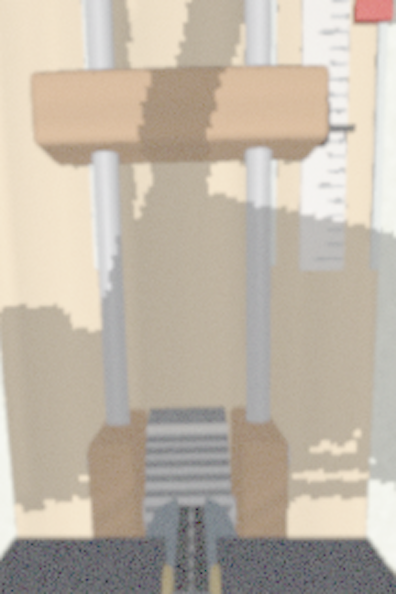

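```bash
python3 -m handwheel '[[0,[0,0.7,0],[0,0,0]],[0,[0,0.7,0],[0,0,0]],[0,[0,0.7,0],[0,0,0]],[0,[0,0.7,0],[0,0,0]],[0,[0,0.7,0],[0,0,0]],[0,[0,0.5,0],[0,0,0]],[0,[0,0,0],[0,0,0]],[0,[0,0,0],[0,0,0]],[0,[0,0,0],[0,0,0]],[0,[0,0,0],[0,0,0]]]'
```

```text
time_s: 15.38
ee_pos: [501.5, -161.9, 56.5]
ee_rot: [-90.0, -0.0, -7.8]
force: [0.3, 1.6, 2.7]
gripper_width: 0.3
```

Contact, at 2.7 N: the tips end about 39 mm behind the reported TCP. I'll press about 4 mm and make a first half stroke.

```bash
python3 -m handwheel '[[0,[0,1.5,0],[0,0,0]],[0,[0,1.5,0],[0,0,0]],[0,[0,0.7,0],[0,0,0]],[0,[0,0,0],[0,0,0]],[0,[-4,0,0],[0,0,0]],[0,[-4,0,0],[0,0,0]],[0,[-4,0,0],[0,0,0]],[0,[-4,0,0],[0,0,0]],[0,[-4,0,0],[0,0,0]],[0,[0,0,0],[0,0,0]]]';python3 look.py 13;python3 - <<'E'
from h import *
f=cv2.imread('pics/w13.png')
cv2.imwrite('pics/w13z.png',cv2.resize(f[0:150,250:400],None,fx=4,fy=4,interpolation=cv2.INTER_CUBIC))
E
```

```text
time_s: 16.22
ee_pos: [481.4, -159.6, 53.1]
ee_rot: [-90.1, -0.1, -7.7]
force: [-1.9, -1.0, 6.1]
gripper_width: 0.2
16.2167 [ 481.4 -159.6   53.1] [-9.005e+01 -6.000e-02 -7.750e+00] [-1.9 -1.   6.1] 0.195317935997671 [ -20.   19.  109.   -0.   53. -102.]
```

View pics/w13z.png

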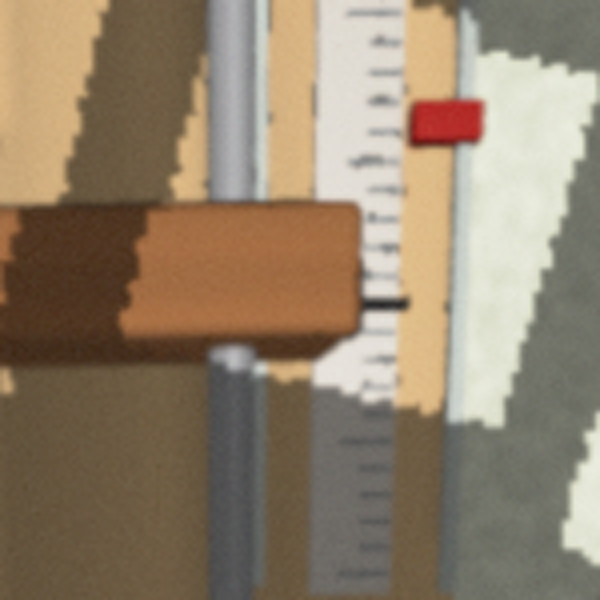

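```bash
python3 -m handwheel '[[0,[0,-8,0],[0,0,0]],[0,[20,0,0],[0,0,0]],[0,[20,0,0],[0,0,0]],[0,[0,5,0],[0,0,0]],[0,[0,3,0],[0,0,0]],[0,[-6,0,0],[0,0,0]],[0,[-8,0,0],[0,0,0]],[0,[-8,0,0],[0,0,0]],[0,[-8,0,0],[0,0,0]],[0,[-8,0,0],[0,0,0]]]';python3 look.py 14;python3 - <<'E'
from h import *
f=cv2.imread('pics/w14.png')
cv2.imwrite('pics/w14z.png',cv2.resize(f[0:150,250:400],None,fx=4,fy=4,interpolation=cv2.INTER_CUBIC))
E
```

```text
time_s: 17.1
ee_pos: [482.5, -160.4, 53.4]
ee_rot: [-90.1, -0.1, -7.7]
force: [-0.2, -2.7, 5.9]
gripper_width: 0.3
17.1 [ 482.5 -160.4   53.4] [-9.012e+01 -7.000e-02 -7.730e+00] [-0.2 -2.7  5.9] 0.3188859648039334 [ -20.   19.  108.   -0.   53. -102.]
```

View pics/w14z.png

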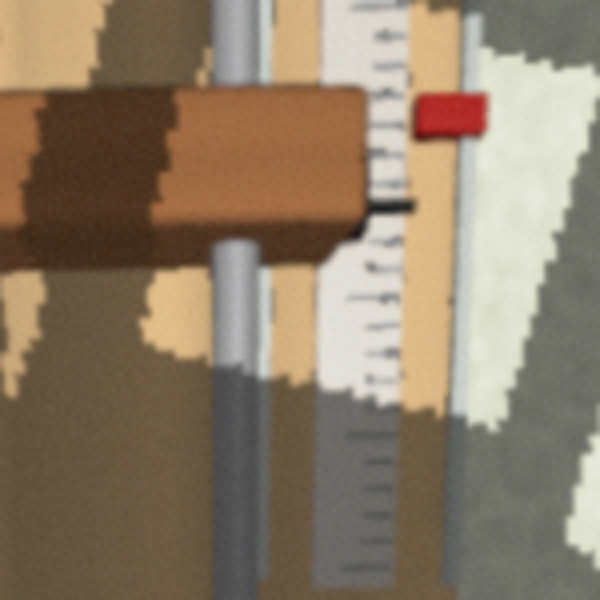

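```bash
cat > gap.py <<'E'
import sys
from h import *
n,pc,pr,mc,mr,pz=sys.argv[1],*map(float,sys.argv[2:7])
i,T=cam(n);a=np.load(f'pics/w{n}.npy')
for p in ([500.6,-163.0,np.radians(172.8)],):
  for dz in (0,6):
    P=tojig(at((250+pc/4,pr/4),pz-dz,i,T),p);Q=tojig(at((250+mc/4,mr/4),24-dz,i,T),p)
    print(dz,P.round(1),Q.round(1),'gap',round(Q[0]-P[0],2))
E
python3 gap.py 13 405 303 412 122 28; python3 gap.py 14 412 207 416 116 28
```

```text
0 [133.6 -58.4] [165.4 -59.4] gap 31.8
6 [134.7 -59.8] [167.2 -60.8] gap 32.58
0 [148.9 -58.3] [165.3 -59.4] gap 16.42
6 [150.3 -59.7] [167.1 -60.8] gap 16.81
```

```bash
python3 -m handwheel '[[0,[0,-8,0],[0,0,0]],[0,[18,0,0],[0,0,0]],[0,[18,0,0],[0,0,0]],[0,[0,5,0],[0,0,0]],[0,[0,3,0],[0,0,0]],[0,[-6,0,0],[0,0,0]],[0,[-8,0,0],[0,0,0]],[0,[-8,0,0],[0,0,0]],[0,[-8,0,0],[0,0,0]],[0,[0,0,0],[0,0,0]]]';python3 look.py 15;python3 - <<'E'
from h import *
f=cv2.imread('pics/w15.png')
cv2.imwrite('pics/w15z.png',cv2.resize(f[0:150,250:400],None,fx=4,fy=4,interpolation=cv2.INTER_CUBIC))
E
```

```text
time_s: 17.98
ee_pos: [486.6, -160.6, 53.1]
ee_rot: [-90.1, 0.1, -7.7]
force: [-1.3, -3.3, 6.5]
gripper_width: 0.3
17.9833 [ 486.6 -160.6   53.1] [-90.08   0.1   -7.74] [-1.3 -3.3  6.5] 0.26866726258942414 [ -19.   19.  108.   -0.   53. -102.]
```

View pics/w15z.png

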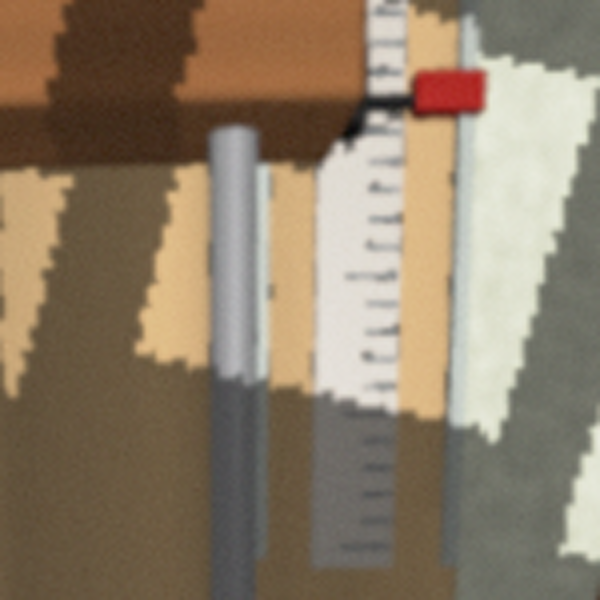

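```bash
python3 gap.py 15 412 101 416 91 28
```

```text
0 [162.6 -58. ] [165.6 -59.6] gap 2.97
6 [164.5 -59.4] [167.6 -61.1] gap 3.01
```

```bash
python3 -m handwheel '[[0,[-2,0,0],[0,0,0]],[0,[-3,0,0],[0,0,0]],[0,[-2.5,0,0],[0,0,0]],[0,[0,0,0],[0,0,0]],[0,[0,0,0],[0,0,0]],[0,[0,-3,0],[0,0,0]],[0,[0,-5,0],[0,0,0]],[0,[0,-15,0],[0,0,0]],[0,[5,-20,0],[0,0,0]],[0,[0,0,0],[0,0,0]]]';python3 look.py 16;python3 - <<'E'
from h import *
f=cv2.imread('pics/w16.png')
cv2.imwrite('pics/w16z.png',cv2.resize(f[0:150,250:400],None,fx=4,fy=4,interpolation=cv2.INTER_CUBIC))
E
```

```text
time_s: 18.87
ee_pos: [488.7, -160.2, 98.4]
ee_rot: [-90.0, -0.3, -7.8]
force: [0.4, -0.5, 0.1]
gripper_width: 0.4
18.8667 [ 488.7 -160.2   98.4] [-90.02  -0.29  -7.76] [ 0.4 -0.5  0.1] 0.3786162803917924 [ -19.   16.  104.    0.   59. -102.]
```

View pics/w16z.png

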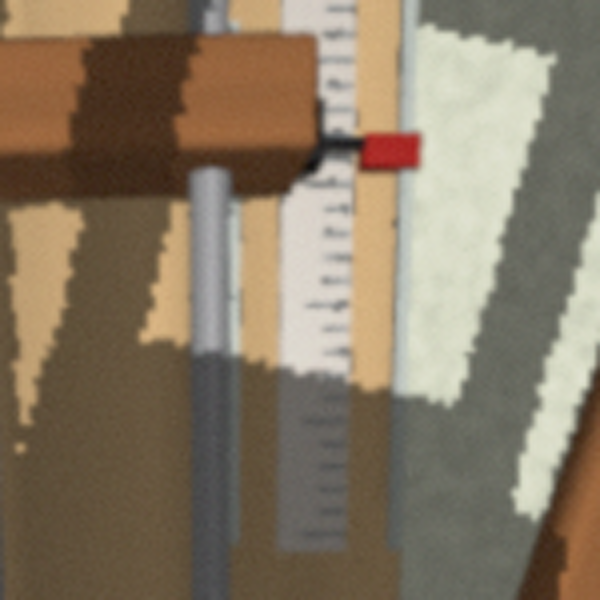

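```bash
python3 gap.py 16 360 144.5 362 149.5 32;python3 gap.py 16 360 144.5 362 151 32; python3 - <<'E'
from h import *
i,T=cam(16);p=[500.6,-163.0,np.radians(172.8)]
Q=tojig(at((250+362/4,150/4),24,i,T),p)[0]
J=[[Q+s*3.5,-60,z] for s in(-1,1) for z in(24,18)]
print((proj(jw(J,p),i,T)-[250,0])*4)
f=cv2.imread('pics/w16.png');cv2.imwrite('pics/w16q.png',cv2.resize(f[20:50,320:360],None,fx=16,fy=16,interpolation=cv2.INTER_CUBIC))
E
```

```text
0 [164.6 -57.6] [165.9 -59.6] gap 1.28
6 [166.3 -58.8] [167.5 -60.8] gap 1.26
0 [164.6 -57.6] [165.6 -59.6] gap 0.98
6 [166.3 -58.8] [167.2 -60.8] gap 0.95
[[363.1997812  167.44441784]
 [357.60313688 175.27600802]
 [364.22418117 132.48309948]
 [358.58190206 141.10361984]]
```

View pics/w16q.png

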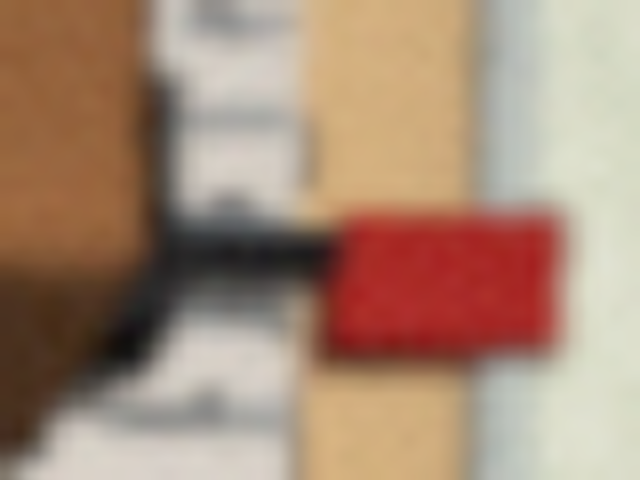

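The pointer looks about 1 mm short. I'll check from straight above, where parallax drops out.

```bash
python3 -m handwheel '[[0,[0,-10,0],[0,0,0]],[0,[-10,0,0],[0,0,0]],[0,[-20,0,0],[0,0,0]],[0,[-20,0,0],[0,0,0]],[0,[-20,0,0],[0,0,0]],[0,[-15,0,0],[0,0,0]],[0,[-5,0,0],[0,0,0]],[0,[0,0,0],[0,0,0]],[0,[0,0,0],[0,0,0]],[0,[0,0,0],[0,0,0]]]';python3 look.py 17;python3 - <<'E'
from h import *
f=cv2.imread('pics/w17.png');cv2.imwrite('pics/w17z.png',cv2.resize(f[80:180,290:390],None,fx=6,fy=6,interpolation=cv2.INTER_CUBIC))
E
```

```text
time_s: 19.75
ee_pos: [398.5, -148.0, 105.7]
ee_rot: [-90.0, -0.0, -7.8]
force: [0.4, 0.3, -0.7]
gripper_width: 0.6
19.75 [ 398.5 -148.   105.7] [-9.001e+01 -4.000e-02 -7.760e+00] [ 0.4  0.3 -0.7] 0.594274325854078 [ -22.    8.  114.    0.   57. -104.]
```

View pics/w17z.png

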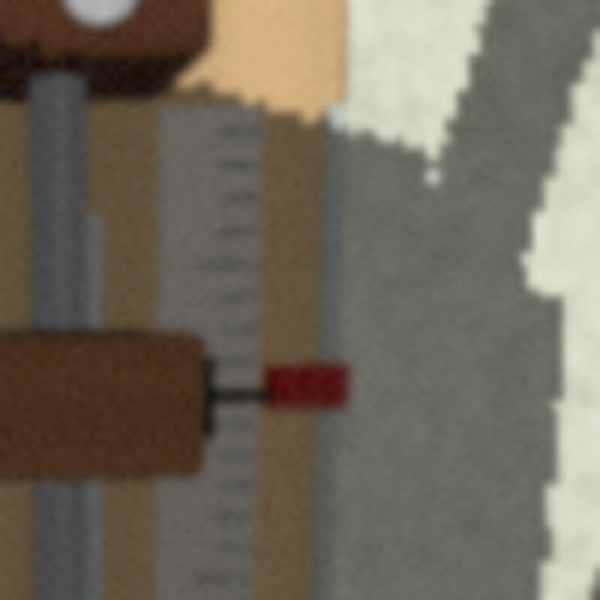

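```bash
python3 - <<'E'
from workcell import env
print(env.job_done()); print(env.state()['time_s'])
E
```

```text
the job is handed in; nothing more can be done
None
the job is handed in; nothing more can be done
```

I rolled the wheel towards the fence in three strokes plus a short finishing one, until the pointer stood inside the red mark. I then lifted the hand clear and handed the job in at about 19.8 s of the 48 s allowed. No verdict is reported.

- **Pointer position:** Two wrist pictures taken with the hand off the wheel show it within the mark's width. It is about 1 mm short of the mark's centre: roughly 0.8–1.3 mm from the angled view and about 1.1 mm from straight above. The limit is 2.5 mm, so I left it there.
- **Wheel contact:** I read 2.7 N with the wheel first touched and about 6 N on the strokes. The gap was still over 30 mm at the start.
- **At hand-in:** The last force reading was within noise, and the tool was well above everything. I pushed neither the jaw nor the mark. I did not do a separate check of the bystanders' positions at the end.
- **What disagreed:** The fingertips only touched the wheel with the reported TCP near z = 57 mm, about 39 mm lower than the geometry given says. I came down in small steps watching the force, which used about 10 s. My first wrist-camera fit of the jig was also about 6 mm off from the other two cameras.

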